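# Set out the farrier's shoes on their size boards

### The job

Set out the three open horseshoes for fitting: lay each one flat on the plywood board that bears the scorched print of its own size, toe on the print's toe, so that it covers its print. Put them down gently rather than dropping them, and leave the closed bar shoe, the hammer and the nail tray where they are.

Things in the scene. Friction and masses are not known exactly. Their poses are not given: they have to be found in the camera images.
- shoe_small: smallest of three open horseshoes: loose grey steel U lying flat, 96 mm wide, 100 long, 10 thick, web (bar) 20 wide all round. x runs along its symmetry line from round toe (-x) to open heels (+x); z up. Origin: underside, on that line, 32 mm behind the toe's front edge (18 ahead of mid-length). Grip across the toe's web, fingers closing along x: its middle is at x = -22 mm.
- shoe_medium: middle-sized of three open horseshoes: loose grey steel U lying flat, 114 mm wide, 118 long, 10 thick, web (bar) 20 wide all round. x runs along its symmetry line from round toe (-x) to open heels (+x); z up. Origin: underside, on that line, 41 mm behind the toe's front edge (18 ahead of mid-length). Grip across the toe's web, fingers closing along x: its middle is at x = -31 mm.
- shoe_large: largest of three open horseshoes: loose grey steel U lying flat, 132 mm wide, 136 long, 10 thick, web (bar) 20 wide all round. x runs along its symmetry line from round toe (-x) to open heels (+x); z up. Origin: underside, on that line, 50 mm behind the toe's front edge (18 ahead of mid-length). Grip across the toe's web, fingers closing along x: its middle is at x = -40 mm.
- board_small: smallest of three plywood boards: fixed, 114 mm (x) by 110 mm (y), 9 thick, with a flat dark scorched print of the smallest open shoe's outline, 7 mm in from the edges. Origin: centre of the underside. The print's toe points to -x. A shoe covering its print has its origin at x = -18, y = 0, z = 9 mm of the board, axes along the board's.
- board_medium: middle-sized of three plywood boards: fixed, 132 mm (x) by 128 mm (y), 9 thick, with a flat dark scorched print of the middle-sized open shoe's outline, 7 mm in from the edges. Origin: centre of the underside. The print's toe points to -x. A shoe covering its print has its origin at x = -18, y = 0, z = 9 mm of the board, axes along the board's.
- board_large: largest of three plywood boards: fixed, 150 mm (x) by 146 mm (y), 9 thick, with a flat dark scorched print of the largest open shoe's outline, 7 mm in from the edges. Origin: centre of the underside. The print's toe points to -x. A shoe covering its print has its origin at x = -18, y = 0, z = 9 mm of the board, axes along the board's.
- bar_shoe: bystander: a bar shoe, a horseshoe of grey steel closed at the heels by a cross bar (a closed ring), 112 mm wide, 118 mm long, 10 mm thick, loose, lying among the others. Origin: underside, at mid-length; x from toe to heel. It stays where it is.
- hammer: bystander: a hammer lying on the bench at the left, about 260 mm long, 26 mm thick, handle to -x; origin on its underside, mid-length. Stays where it is.
- nail_tray: bystander: an empty open aluminium tray, 120 by 90 by 35 mm high, at the right of the bench; origin: centre of the underside. Stays where it is.
Not all that is in view belongs to the job. Leave any yellow look-alike of the shoe_medium alone. Leave any orange look-alike of the board_small alone.

How it is judged (in metres and radians):
At the end, for the whole second after the job is handed in: Each of the three open shoes lies flat (within 0.06 rad) and at rest on the board of its own size, within 14 mm of its print along and across the board, turned less than 0.22 rad from it, toe on the print's toe (x of shoe_small in the frame of board_small between -0.032 and -0.004 m and y of shoe_small in the frame of board_small between -0.014 and 0.014 m and z of shoe_small in the frame of board_small between 0.006 and 0.012 m and x of board_small in the frame of shoe_small above 0 m and angle between the x axis of shoe_small and the x axis of board_small, either way round below 0.22 rad and angle between each of shoe_small, shoe_medium, shoe_large's own z axis and vertical below 0.06 rad and linear speed of each of shoe_small, shoe_medium, shoe_large below 0.02 m/s and angular speed of each of shoe_small, shoe_medium, shoe_large below 0.15 rad/s and x of shoe_medium in the frame of board_medium between -0.032 and -0.004 m and y of shoe_medium in the frame of board_medium between -0.014 and 0.014 m and z of shoe_medium in the frame of board_medium between 0.006 and 0.012 m and x of board_medium in the frame of shoe_medium above 0 m and angle between the x axis of shoe_medium and the x axis of board_medium, either way round below 0.22 rad and x of shoe_large in the frame of board_large between -0.032 and -0.004 m and y of shoe_large in the frame of board_large between -0.014 and 0.014 m and z of shoe_large in the frame of board_large between 0.006 and 0.012 m and x of board_large in the frame of shoe_large above 0 m and angle between the x axis of shoe_large and the x axis of board_large, either way round below 0.22 rad); the robot touches nothing.
It fails at once if an open shoe is dropped or knocked: it moves faster than 0.7 m/s with its underside within 20 mm of the bench ((linear speed of shoe_small above 0.7 m/s and height (world z) of shoe_small below 0.02 m) or (linear speed of shoe_medium above 0.7 m/s and height (world z) of shoe_medium below 0.02 m) or (linear speed of shoe_large above 0.7 m/s and height (world z) of shoe_large below 0.02 m)).
It fails at once if the bar shoe is moved more than 20 mm (distance of bar_shoe from where it was at the start of the episode above 0.02 m).
It fails at once if the hammer is moved more than 20 mm (distance of hammer from where it was at the start of the episode above 0.02 m).
It fails at once if the nail tray is moved more than 20 mm (distance of nail_tray from where it was at the start of the episode above 0.02 m).
It also fails if it takes over 80 s, if anything falls off the work surface, if the arm or the gripper's body presses on something with over 40 N, if the wrist force passes 120 N, or if a joint passes its speed limit or range.

### The arm

A 6-joint arm with a two-finger parallel gripper is mounted at the origin on the work surface. World frame = base frame: x ahead of the robot, y to its left, z up, the work surface at z = 0. Lengths are in mm, angles in rad, forces in N, time in s.
With the tool pointing down it reaches from about 325 to 775 mm from the base axis. Payload 9.3 kg.
Tool frame: the origin (TCP) lies at the very end of the fingers, on their centre line; the grasp point (between the pads) lies 19 mm behind it; z points along the fingers, y is the line along which they close (so a half turn about z gives the same grasp; the last joint's range is limited). The gripper opens to 85 mm and grips with 20 to 120 N. Pads are 22 mm wide; open, the fingers measure 114 mm over their backs; the gripper's body (76 mm by 85 mm) begins 54 mm behind the grasp point. The pads swing forward as they close: fully open they stand 13 mm farther back than shut.
Start: joints at [1.186, 0.259, 0.021, 1.334, 0, 1.418], TCP at [126.353, 535.286, 231.279] pointing down, gripper open.
Joint ranges: [-3.04, 3.04], [-0.91, 1.82], [-1.04, 1.36], [-1.92, 1.95], [-1.52, 1.45], [-3.14, 3.14]. Speed limits (rad/s): [2.22, 2.22, 2.79, 3.14, 3.14, 3.14].

### API

Orientations are given as a unit quaternion [x, y, z, w].
In Python, from cell import sensors, vision, close_job gives the robot as it stands.
- The arm moves only by the tool play_rows, never from a script. Its argument "increments" is a list of rows, each an object of numbers: "x", "y", "z": the shift along the tool's x, y, z scaled (see below); "twist": the turn about the tool's z scaled (see below). A call has 1 to 12 rows; each row shifts and turns the commanded pose from where the row before left it, along the tool's axes as they then stand; what a row does not reach is not made up. The controller multiplies each number of a shift by 80 mm and each number of a turn by pi rad. A row lasts 1/10 s, in which the tool goes at most 50 mm and 8.59 degrees, less where a joint would pass 70% of its speed; a pose out of reach is approached as far as the arm can. A call with a number of a shift or a turn outside -1 to 1 is refused whole. A call with a gripper value outside its range is refused whole. "claw" is the opening, from -1 (shut) to 1 (fully open), set as the call begins (left out, the last holds). The fingers move at their own pace and stop on an object; "newtons" is the grip in N (left out, the last holds). Time passes only in rows, so rows that do not move let the fingers close. It gives the time, the measured TCP pose, the force, the opening and the grip force at its end, in the units of the state.
- sensors.read_state(): the state, without advancing time (a new reading comes with each control period).
- vision.read_camera(name): name is "scene" or "top"; returns the picture (400x640x3 uint8, blue, green, red); there is no depth.
- vision.get_calibration(name): a dict with "fx", "fy", "cx", "cy" (pixels), "world_from_camera" (4x4, takes a point from camera to world coordinates). Camera axes: x right, y down, z forward; pixel columns grow to the right and rows downward; lengths in mm; the calibration is good to about 2 mm. A picture is of the moment at which its call begins. get_calibration takes no time and is no camera call.
- close_job(): hands the job in; it is judged then, once.
The state is a dict: "time": time; "qpos": joint angles; "joint_vel": joint speeds; "tau": joint torques, N m; "position": TCP position; "tool_rot": TCP orientation; "contact_force": force on the tool from outside, world axes, zero at the start; "wrist_torque": the same for the moment, N m; "finger_gap": opening from 0.0 (shut) to 1.0 (fully open); "grip_force": force on a finger pad.
Only numpy, scipy, OpenCV 4.12 (cv2) and the standard library are available. Lean on these libraries where they do the work, as an engineer would, in place of code of your own. Each camera call takes 0.05 s, during which the arm holds its last target. There are 200 camera calls.

## Working session

There is one attempt and no reset: what is moved stays moved. The work goes in short steps, Python scripts to look and compute and a tool call to move; the robot and the scene stay as the last step left them, time stands still between calls to the robot, and variables do not carry over. Pictures are saved under pics/ and viewed, at most 14 in all, crops included, and the job is handed in when it is done.

Besides the shell and the picture viewer there is one more tool, called by a JSON object that holds its "fn" and its "kwargs", one argument or row to a line. play_rows: Moves the arm, as the interface text tells. Its arguments: {"type":"object","properties":{"increments":{"type":"array"},"claw":{"type":"number"},"newtons":{"type":"number"}},"required":["increments"]}

```bash
mkdir -p pics; python3 - <<'E'
from cell import sensors, vision
import cv2
print(sensors.read_state())
for n in("scene","top"):
    cv2.imwrite(f"pics/{n}0.png",vision.read_camera(n)); print(vision.get_calibration(n))
E
```

```text
{'time': 0.0, 'qpos': array([1.18637633e+00, 2.59212235e-01, 2.07927496e-02, 1.33372678e+00,
       7.00862429e-06, 1.41816957e+00]), 'joint_vel': array([-1.98406223e-03, -2.46897422e-04, -2.25622146e-05,  1.71755931e-04,
       -1.49198670e-04,  5.59634938e-05]), 'tau': array([-2.17586632e-03, -5.55645096e+01,  3.44530678e+01,  1.38491235e-02,
       -3.11249860e-04, -1.96179542e-05]), 'position': array([126.26048934, 535.02948276, 230.66748713]), 'tool_rot': array([ 1.15637316e-01,  9.93291274e-01, -6.49849644e-04, -1.82453073e-04]), 'contact_force': array([-0.44402778,  0.50988085, -0.4394664 ]), 'wrist_torque': array([-0.00667612, -0.02315739, -0.00715807]), 'grip_force': 0.0, 'finger_gap': 1.000229473009289}
{'fx': 371.84585353852333, 'fy': 371.84585353852333, 'cx': 315.9428866656071, 'cy': 193.3531143285168, 'world_from_camera': array([[ 7.76955135e-01,  4.47138355e-01, -4.43179433e-01,
         1.08111281e+03],
       [ 6.29345062e-01, -5.69863014e-01,  5.28375754e-01,
        -7.04499158e+02],
       [-1.62945020e-02, -6.89437043e-01, -7.24162311e-01,
         9.78687512e+02],
       [ 0.00000000e+00,  0.00000000e+00,  0.00000000e+00,
         1.00000000e+00]])}
{'fx': 502.9570433814271, 'fy': 502.9570433814271, 'cx': 322.7440160173226, 'cy': 194.71232971244123, 'world_from_camera': array([[-1.32213471e-02, -9.95781090e-01,  9.08031749e-02,
         3.38035321e+02],
       [-9.99852469e-01,  1.41617806e-02,  9.72032995e-03,
        -1.10183564e+01],
       [-1.09652554e-02, -9.06612627e-02, -9.95821419e-01,
         1.88677102e+03],
       [ 0.00000000e+00,  0.00000000e+00,  0.00000000e+00,
         1.00000000e+00]])}
```

View pics/top0.png

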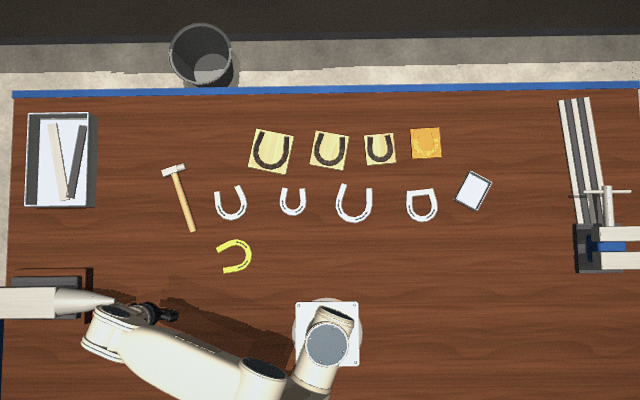

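View pics/scene0.png

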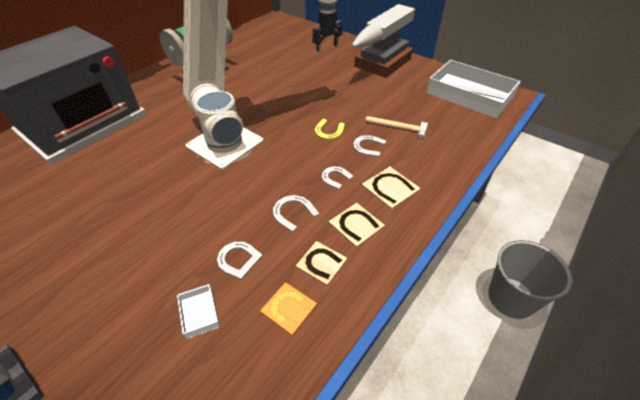

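Top view: shoes (white U's) at about (231,203) medium, (293,201) small, (354,203) large. Decoys are the bar shoe, a closed ring, at (421,205) and a yellow U at (235,256). The boards are at (271,151) large, (329,150) medium and (380,149) small, with an orange decoy at (426,143). The scene view agrees with this. I'll measure sizes and heights in both views.

```bash
cat > m.py <<'E'
from cell import sensors, vision
import cv2, numpy as np
K={n:vision.get_calibration(n) for n in("scene","top")}
def ray(n,uv):
    k=K[n];uv=np.atleast_2d(uv).astype(float);T=k["world_from_camera"]
    d=np.c_[(uv[:,0]-k["cx"])/k["fx"],(uv[:,1]-k["cy"])/k["fy"],np.ones(len(uv))]@T[:3,:3].T
    return T[:3,3],d
def plane(n,uv,z):
    o,d=ray(n,uv);return (o+d*((z-o[2])/d[:,2])[:,None])[:,:2]
def proj(n,p):
    k=K[n];T=k["world_from_camera"];c=T[:3,:3].T@(np.array(p,float)-T[:3,3])
    return np.array([k["fx"]*c[0]/c[2]+k["cx"],k["fy"]*c[1]/c[2]+k["cy"]])
def tri(a,b):
    o1,d1=ray("scene",a);o2,d2=ray("top",b);d1,d2=d1[0],d2[0]
    s=np.linalg.lstsq(np.c_[d1,-d2],o2-o1,rcond=None)[0]
    p,q=o1+s[0]*d1,o2+s[1]*d2;return (p+q)/2,np.linalg.norm(p-q)
S=4
def blobs(img,kind,amin):
    b=cv2.resize(img,None,fx=S,fy=S,interpolation=cv2.INTER_CUBIC);h=cv2.cvtColor(b,cv2.COLOR_BGR2HSV)
    m={"shoe":cv2.inRange(h,(0,0,150),(179,45,255)),"board":cv2.inRange(h,(20,40,150),(32,150,255)),
       "print":cv2.inRange(h,(0,0,0),(179,255,75))}[kind]
    cs,_=cv2.findContours(m,cv2.RETR_EXTERNAL,cv2.CHAIN_APPROX_NONE)
    return m,[c for c in cs if cv2.contourArea(cv2.convexHull(c))>amin*S*S]
def inside(uv,x0=330,x1=640,y0=-330,y1=330,n="top"):
    p=plane(n,uv,10)[0];return x0<p[0]<x1 and y0<p[1]<y1
def hc(c):
    m=cv2.moments(cv2.convexHull(c));return (np.array([m["m10"],m["m01"]])/m["m00"]+.5)/S-.5
def pix(m,c):
    k=np.zeros_like(m);cv2.drawContours(k,[c],-1,255,-1);k&=m
    y,x=np.nonzero(k);return (np.c_[x,y]+.5)/S-.5
def pose(m,c,z,n="top"):
    w=plane(n,pix(m,c),z);e,V=np.linalg.eigh(np.cov(w.T))
    ax=V[:,np.argmax(abs(V[0]))];ax=ax*np.sign(ax[0])
    ay=np.array([-ax[1],ax[0]]);a,b=w@ax,w@ay
    L=[np.percentile(a,.2),np.percentile(a,99.8)];W=[np.percentile(b,.2),np.percentile(b,99.8)]
    ctr=ax*np.mean(L)+ay*np.mean(W)
    heel=b[a>np.mean(L)+10];   # symmetry check
    return dict(mid=ctr.round(1),yaw=round(float(np.arctan2(ax[1],ax[0])),3),L=round(L[1]-L[0],1),W=round(W[1]-W[0],1),toe=round(a.mean()-np.mean(L),1),skew=round(b.mean()-np.mean(W),1))
E
python3 - <<'E'
from m import *
im={n:cv2.imread(f"pics/{n}0.png") for n in K}
for kind,z,am in(("shoe",10,100),("board",9,300)):
    B={}
    for n in K:
        m,cs=blobs(im[n],kind,am); B[n]=(m,[c for c in cs if inside(hc(c),n=n)])
    for c in B["top"][1]:
        u=hc(c);p=plane("top",u,z)[0]
        j=min(B["scene"][1],key=lambda q:np.linalg.norm(plane("scene",hc(q),z)[0]-p))
        print(kind,u.round(1),hc(j).round(1),"tri",tri(hc(j),u)[0].round(1),tri(hc(j),u)[1].round(1))
        if kind=="shoe": print("   ",pose(B["top"][0],c,z)); print("   sc",pose(B["scene"][0],j,z,"scene"))
        else:
            for n,q in(("top",c),("scene",j)):
                w=plane(n,(q[:,0]+.5)/S-.5,z);print("   ",n,cv2.minAreaRect(w.astype(np.float32)))
m,cs=blobs(im["top"],"print",100)
for c in cs:
    if inside(hc(c),480,700,-200,200): print("print",hc(c),pose(m,c,9))
E
```

```text
shoe [292.5 200.3] [335.8 176.3] tri [489.6 120.6   6.7] 1.3
    {'mid': array([487.4, 120.8]), 'yaw': 0.024, 'L': np.float64(104.5), 'W': np.float64(98.1), 'toe': np.float64(-3.8), 'skew': np.float64(0.2)}
   sc {'mid': array([489. , 118.1]), 'yaw': 0.099, 'L': np.float64(106.3), 'W': np.float64(101.5), 'toe': np.float64(-4.8), 'skew': np.float64(0.3)}
shoe [353.6 202.4] [293.5 211.4] tri [ 478.6 -108.2    4.6] 1.1
    {'mid': array([ 475.1, -107.3]), 'yaw': -0.132, 'L': np.float64(139.4), 'W': np.float64(134.9), 'toe': np.float64(-6.5), 'skew': np.float64(0.1)}
   sc {'mid': array([ 476.7, -109.8]), 'yaw': -0.062, 'L': np.float64(144.9), 'W': np.float64(135.8), 'toe': np.float64(-7.1), 'skew': np.float64(-0.5)}
print [280.8819679  154.33602636] {'mid': array([667.1, 160.1]), 'yaw': -0.406, 'L': np.float64(133.2), 'W': np.float64(41.2), 'toe': np.float64(2.6), 'skew': np.float64(-2.7)}
```

```bash
sed -i 's/x0=330,x1=640,y0=-330,y1=330/x0=330,x1=800,y0=-330,y1=420/' m.py
python3 - <<'E'
from m import *
im={n:cv2.imread(f"pics/{n}0.png") for n in K}
h=cv2.cvtColor(im["top"],cv2.COLOR_BGR2HSV)
for q in((257,135),(330,138),(312,160),(371,136),(440,132),(260,160),(312,145)):print(q,h[q[1],q[0]])
B={}
for kind,z,am in(("shoe",10,100),("board",9,300)):
    for n in K:
        m,cs=blobs(im[n],kind,am); B[kind,n]=(m,[c for c in cs if inside(hc(c),n=n)])
    for c in B[kind,"top"][1]:
        u=hc(c);p=plane("top",u,z)[0]
        j=min(B[kind,"scene"][1],key=lambda q:np.linalg.norm(plane("scene",hc(q),z)[0]-p))
        print(kind,u.round(1),hc(j).round(1),"tri",tri(hc(j),u)[0].round(1),tri(hc(j),u)[1].round(1))
        if kind=="shoe": print("   ",*pose(B[kind,"top"][0],c,z).items()); print("   sc",*pose(B[kind,"scene"][0],j,z,"scene").items())
        else:
            for n,q in(("top",c),("scene",j)):
                w=plane(n,(q[:,0]+.5)/S-.5,z);print("   ",n,cv2.minAreaRect(w.astype(np.float32)))
big=cv2.resize(im["top"][110:240,200:460],None,fx=3,fy=3,interpolation=cv2.INTER_CUBIC)
for n in("board","shoe"): cv2.drawContours(big,[((c/S-[200,110])*3).astype(int) for c in B[n,"top"][1]],-1,(255,0,255),1)
cv2.imwrite("pics/crop.png",big)
E
```

```text
(257, 135) [ 31  72 231]
(330, 138) [ 27  75 236]
(312, 160) [ 26  76 234]
(371, 136) [ 29  76 219]
(440, 132) [ 11 158 136]
(260, 160) [10 59 78]
(312, 145) [  9 153 102]
shoe [292.5 200.3] [335.8 176.3] tri [489.6 120.6   6.7] 1.3
    ('mid', array([487.4, 120.8])) ('yaw', 0.024) ('L', np.float64(104.5)) ('W', np.float64(98.1)) ('toe', np.float64(-3.8)) ('skew', np.float64(0.2))
   sc ('mid', array([489. , 118.1])) ('yaw', 0.099) ('L', np.float64(106.3)) ('W', np.float64(101.5)) ('toe', np.float64(-4.8)) ('skew', np.float64(0.3))
shoe [230.3 202.4] [368.9 144.8] tri [484.6 354.4   6.3] 2.0
    ('mid', array([482.6, 353.6])) ('yaw', 0.336) ('L', np.float64(120.9)) ('W', np.float64(116.0)) ('toe', np.float64(-5.2)) ('skew', np.float64(-0.1))
   sc ('mid', array([483. , 350.2])) ('yaw', 0.355) ('L', np.float64(121.1)) ('W', np.float64(120.6)) ('toe', np.float64(-6.1)) ('skew', np.float64(-1.5))
shoe [353.6 202.4] [293.5 211.4] tri [ 478.6 -108.2    4.6] 1.1
    ('mid', array([ 475.1, -107.3])) ('yaw', -0.132) ('L', np.float64(139.4)) ('W', np.float64(134.9)) ('toe', np.float64(-6.5)) 
[... 334 characters left out ...]
4297), 4.31187105178833)
    scene ((681.8179321289062, -210.236083984375), (116.44788360595703, 110.90398406982422), 4.803718090057373)
board [329. 150.] [356.1 223.8] tri [679.2 -18.8   3.1] 0.8
    top ((678.8527221679688, -18.386825561523438), (129.8815155029297, 134.27757263183594), 78.88479614257812)
    scene ((679.12939453125, -20.659683227539062), (131.14889526367188, 135.11524963378906), 79.100830078125)
board [270.4 151.2] [390.7 186.5] tri [678.2 203.7   3.1] 0.4
    top ((677.7551879882812, 203.19619750976562), (148.41506958007812, 152.1803741455078), 77.3071060180664)
    scene ((677.9382934570312, 200.63406372070312), (151.40414428710938, 153.8722686767578), 77.76130676269531)
```

View pics/crop.png

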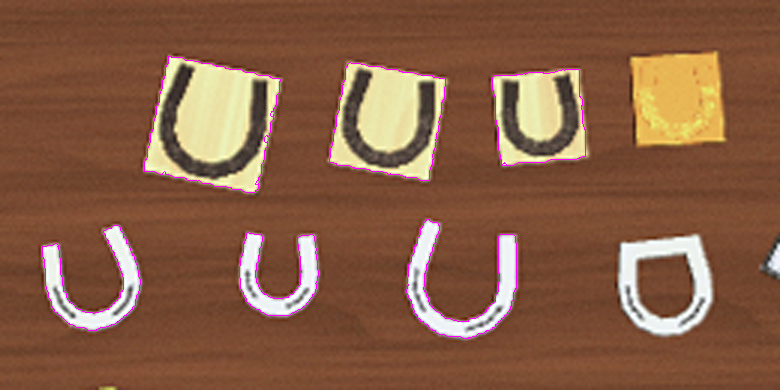

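Crop: the U contours and three pale boards are cleanly segmented, and all toes point down in the image (towards the robot). Sizes match 100/118/136 mm and heights are about 3–7 mm in two-view triangulation, which fits within calibration error. Next I'll refine the shoe yaw, since PCA is weak on a near-isotropic U, and write the move helper.

```bash
cat >> m.py <<'E'
def shoe(c,z,n,L):
    """yaw from the third-moment vector and from the heel line; toe web middle from the extents"""
    m=np.zeros((400*S,640*S),np.uint8);cv2.drawContours(m,[c],-1,255,-1);w=plane(n,pix(m,c),z)
    q=w-w.mean(0);t=(q*(q**2).sum(1)[:,None]).mean(0);t*=np.sign(t[0])
    d=cv2.convexityDefects(c,cv2.convexHull(c,returnPoints=False))[:,0];d=d[d[:,3].argmax()]
    h=plane(n,(c[d[:2],0]+.5)/S-.5,z);v=h[1]-h[0];v*=np.sign(v[1])
    y3,yh=np.arctan2(t[1],t[0]),np.arctan2(-v[0],v[1]);yaw=(y3+yh)/2
    R=np.array([[np.cos(yaw),-np.sin(yaw)],[np.sin(yaw),np.cos(yaw)]]);ab=w@R
    mid=R@np.percentile(ab,[.2,99.8],axis=0).mean(0)
    return dict(y3=y3.round(3),yh=yh.round(3),ext=np.ptp(np.percentile(ab,[.2,99.8],axis=0),axis=0).round(1),mid=mid.round(1),toe=(mid-R[:,0]*(L/2-10)).round(1))
def to(x,y,z,phi):
    """increments, tool units, first twist, then shift in the turned frame"""
    from scipy.spatial.transform import Rotation as Rn
    s=sensors.read_state();R=Rn.from_quat(s["tool_rot"]).as_matrix();p=s["position"]
    f=np.arctan2(R[1,1],R[0,1]);tw=-(phi-f)
    d=np.array([x,y,z])-p;cx=np.array([-np.sin(phi),np.cos(phi)]);cy=np.array([np.cos(phi),np.sin(phi)])
    print("t",round(s["time"],1),"p",p.round(1),"phi",f.round(3),"F",s["contact_force"].round(1),"gap",round(s["finger_gap"],3),"grip",round(s["grip_force"],1))
    print("twist",round(tw/np.pi,4),"x",round(d[:2]@cx/80,3),"y",round(d[:2]@cy/80,3),"z",round(-d[2]/80,3))
E
python3 - <<'E'
from m import *
im={n:cv2.imread(f"pics/{n}0.png") for n in K}
for n in K:
    m,cs=blobs(im[n],"shoe",100)
    for c in cs:
        p=plane(n,hc(c),10)[0]
        for nm,q,L in(("small",(489,120),100),("medium",(484,354),118),("large",(478,-108),136)):
            if np.linalg.norm(p-q)<30: print(n,nm,*shoe(c,10,n,L).items())
to(427,342,180,0.25)
E
```

```text
scene large ('y3', np.float64(-0.05)) ('yh', np.float64(-0.183)) ('ext', array([142.3, 135.5])) ('mid', array([ 475.8, -109.4])) ('toe', array([ 418.2, -102.7]))
scene small ('y3', np.float64(-0.012)) ('yh', np.float64(-0.053)) ('ext', array([103.3, 100.6])) ('mid', array([486.9, 118.5])) ('toe', array([446.9, 119.8]))
scene medium ('y3', np.float64(0.499)) ('yh', np.float64(0.262)) ('ext', array([122. , 120.9])) ('mid', array([483.5, 350.5])) ('toe', array([438. , 332.2]))
top small ('y3', np.float64(-0.046)) ('yh', np.float64(-0.049)) ('ext', array([101.9,  98.1])) ('mid', array([486.3, 121. ])) ('toe', array([446.4, 122.9]))
top medium ('y3', np.float64(0.27)) ('yh', np.float64(0.272)) ('ext', array([118.6, 115.6])) ('mid', array([481.4, 353.3])) ('toe', array([434.2, 340.2]))
top large ('y3', np.float64(-0.153)) ('yh', np.float64(-0.191)) ('ext', array([137.4, 134.8])) ('mid', array([ 474.2, -107. ])) ('toe', array([417.1, -97.1]))
t 0.1 p [126.3 535.1 230.7] phi 1.339 F [ 0.1 -0.2  0.4] gap 1.0 grip 0.0
twist 0.3466 x -3.268 y 3.045 z 0.634
```

{"fn": "play_rows", "kwargs": {
  "increments": [
    {"twist":0.0425},
    {"twist":0.0425},
    {"twist":0.0425},
    {"twist":0.0425},
    {"twist":0.0425},
    {"twist":0.0425},
    {"twist":0.0425},
    {"twist":0.0425},
    {}
  ],
  "claw": 1,
  "newtons": 90
}}

```text
validation failed for argument at $.in...
```

```bash
python3 -c "
from m import *
to(434.5,339,60,0.27)"
```

```text
t 0.1 p [126.3 535.1 230.7] phi 1.339 F [ 0.1 -0.2  0.4] gap 1.0 grip 0.0
twist 0.3403 x -3.39 y 3.06 z 2.134
```

{"fn": "play_rows", "kwargs": {
  "increments": [
    {"x":0,"y":0,"z":0,"twist":0.0425},
    {"x":0,"y":0,"z":0,"twist":0.0425},
    {"x":0,"y":0,"z":0,"twist":0.0425},
    {"x":0,"y":0,"z":0,"twist":0.0425},
    {"x":0,"y":0,"z":0,"twist":0.0425},
    {"x":0,"y":0,"z":0,"twist":0.0425},
    {"x":0,"y":0,"z":0,"twist":0.0425},
    {"x":0,"y":0,"z":0,"twist":0.0425},
    {"x":0,"y":0,"z":0,"twist":0}
  ],
  "claw": 1,
  "newtons": 90
}}

```text
time: 1.0
position: [126.3, 535.1, 230.9]
tool_rot: [0.606, 0.796, -0.0, 0.0]
contact_force: [-0.5, -0.0, 0.8]
finger_gap: 0.998
grip_force: 0.0
```

```bash
python3 -c "
from m import *
to(434.5,339,60,0.27)"
```

```text
t 1.0 p [126.3 535.1 230.9] phi 0.269 F [-0.5 -0.   0.8] gap 0.998 grip 0.0
twist -0.0003 x -3.39 y 3.059 z 2.137
```

{"fn": "play_rows", "kwargs": {
  "increments": [
    {"x":-0.339,"y":0.306,"z":0,"twist":0},
    {"x":-0.339,"y":0.306,"z":0,"twist":0},
    {"x":-0.339,"y":0.306,"z":0.1,"twist":0},
    {"x":-0.339,"y":0.306,"z":0.1,"twist":0},
    {"x":-0.339,"y":0.306,"z":0.1,"twist":0},
    {"x":-0.339,"y":0.306,"z":0.2,"twist":0},
    {"x":-0.339,"y":0.306,"z":0.3,"twist":0},
    {"x":-0.339,"y":0.306,"z":0.3,"twist":0},
    {"x":-0.339,"y":0.306,"z":0.3,"twist":0},
    {"x":-0.339,"y":0.306,"z":0.3,"twist":0},
    {"x":0,"y":0,"z":0.4,"twist":0},
    {"x":0,"y":0,"z":0,"twist":0}
  ]
}}

```text
time: 2.2
position: [433.4, 337.5, 59.5]
tool_rot: [0.605, 0.797, -0.003, -0.001]
contact_force: [-0.2, -0.8, -1.1]
finger_gap: 1.003
grip_force: 0.0
```

```bash
python3 - <<'E'
from m import *
to(434.5,339,3,0.27)
i=vision.read_camera("scene");u=proj("scene",(434,339,20)).astype(int)
cv2.imwrite("pics/c2.png",cv2.resize(i[max(0,u[1]-60):u[1]+50,u[0]-80:u[0]+80],None,fx=4,fy=4,interpolation=cv2.INTER_CUBIC))
E
```

```text
t 2.2 p [433.4 337.5  59.5] phi 0.272 F [-0.2 -0.8 -1.1] gap 1.003 grip 0.0
twist 0.0008 x 0.015 y 0.018 z 0.707
```

View pics/c2.png

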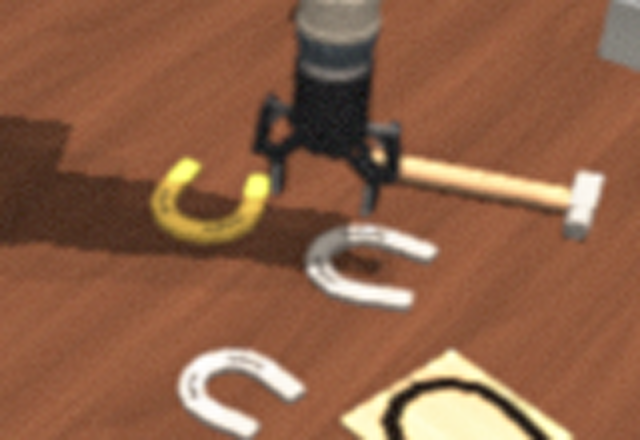

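{"fn": "play_rows", "kwargs": {
  "increments": [
    {"x":0.015,"y":0.018,"z":0.1,"twist":0},
    {"x":0,"y":0,"z":0.15,"twist":0},
    {"x":0,"y":0,"z":0.15,"twist":0},
    {"x":0,"y":0,"z":0.15,"twist":0},
    {"x":0,"y":0,"z":0.1,"twist":0},
    {"x":0,"y":0,"z":0.05,"twist":0},
    {"x":0,"y":0,"z":0,"twist":0},
    {"x":0,"y":0,"z":0,"twist":0}
  ],
  "claw": 0.3
}}

```text
time: 3.05
position: [436.0, 341.1, 7.5]
tool_rot: [0.605, 0.796, 0.0, 0.0]
contact_force: [-0.1, 0.0, -0.1]
finger_gap: 0.65
grip_force: 0.0
```

{"fn": "play_rows", "kwargs": {
  "increments": [
    {"x":0,"y":0,"z":0,"twist":0},
    {"x":0,"y":0,"z":0,"twist":0},
    {"x":0,"y":0,"z":0,"twist":0},
    {"x":0,"y":0,"z":0,"twist":0},
    {"x":0,"y":0,"z":0,"twist":0},
    {"x":0,"y":0,"z":0,"twist":0},
    {"x":0,"y":0,"z":0,"twist":0},
    {"x":0,"y":0,"z":0,"twist":0},
    {"x":0,"y":0,"z":0,"twist":0},
    {"x":0,"y":0,"z":0,"twist":0}
  ],
  "claw": -1,
  "newtons": 90
}}

```text
time: 4.05
position: [436.0, 341.1, 8.1]
tool_rot: [0.605, 0.796, 0.0, 0.0]
contact_force: [-2.4, -0.4, 6.7]
finger_gap: 0.176
grip_force: 87.0
```

{"fn": "play_rows", "kwargs": {
  "increments": [
    {"x":0,"y":0,"z":0,"twist":0},
    {"x":0,"y":0,"z":0,"twist":0},
    {"x":0,"y":0,"z":0,"twist":0},
    {"x":0,"y":0,"z":0.02,"twist":0},
    {"x":0,"y":0,"z":0.02,"twist":0},
    {"x":0,"y":0,"z":0.02,"twist":0},
    {"x":0,"y":0,"z":0,"twist":0},
    {"x":0,"y":0,"z":0,"twist":0}
  ],
  "claw": 0
}}

```text
time: 4.85
position: [435.8, 341.0, 2.4]
tool_rot: [0.605, 0.796, -0.0, -0.0]
contact_force: [0.1, -0.0, -0.1]
finger_gap: 0.501
grip_force: 0.0
```

{"fn": "play_rows", "kwargs": {
  "increments": [
    {"x":0,"y":0,"z":0,"twist":0},
    {"x":0,"y":0,"z":0,"twist":0},
    {"x":0,"y":0,"z":0,"twist":0},
    {"x":0,"y":0,"z":0,"twist":0},
    {"x":0,"y":0,"z":0,"twist":0},
    {"x":0,"y":0,"z":0,"twist":0},
    {"x":0,"y":0,"z":0,"twist":0},
    {"x":0,"y":0,"z":0,"twist":0}
  ],
  "claw": -1,
  "newtons": 90
}}

```text
time: 5.65
position: [435.8, 341.1, 2.9]
tool_rot: [0.605, 0.796, 0.0, 0.0]
contact_force: [-1.0, -0.5, 5.2]
finger_gap: 0.203
grip_force: 85.8
```

```bash
python3 - <<'E'
from m import *
i=vision.read_camera("scene");u=proj("scene",(434,339,20)).astype(int)
cv2.imwrite("pics/c3.png",cv2.resize(i[u[1]-40:u[1]+30,u[0]-50:u[0]+50],None,fx=6,fy=6,interpolation=cv2.INTER_CUBIC))
E
```

```text
(no output)
```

View pics/c3.png

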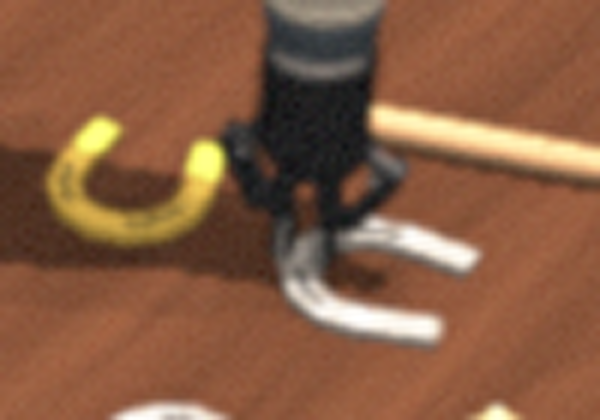

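The fingers straddle the toe web of the medium shoe and grip it. Now I'll lift.

{"fn": "play_rows", "kwargs": {
  "increments": [
    {"x":0,"y":0,"z":-0.05,"twist":0},
    {"x":0,"y":0,"z":-0.1,"twist":0},
    {"x":0,"y":0,"z":-0.2,"twist":0},
    {"x":0,"y":0,"z":-0.25,"twist":0},
    {"x":0,"y":0,"z":-0.25,"twist":0.036},
    {"x":0,"y":0,"z":0,"twist":0.036},
    {"x":0,"y":0,"z":0,"twist":0.036},
    {"x":0,"y":0,"z":0,"twist":0.036},
    {"x":0,"y":0,"z":0,"twist":0},
    {"x":0,"y":0,"z":0,"twist":0}
  ]
}}

```text
time: 6.7
position: [435.8, 341.0, 70.7]
tool_rot: [0.767, 0.641, -0.0, -0.0]
contact_force: [0.7, -0.5, -2.8]
finger_gap: 0.203
grip_force: 88.3
```

```bash
python3 - <<'E'
from m import *
to(631,-9.7,42,-.192)
i=vision.read_camera("scene");u=proj("scene",(450,339,60)).astype(int)
cv2.imwrite("pics/c4.png",cv2.resize(i[max(0,u[1]-50):u[1]+40,u[0]-60:u[0]+60],None,fx=5,fy=5,interpolation=cv2.INTER_CUBIC))
E
```

```text
t 6.7 p [435.8 341.   70.7] phi -0.178 F [ 0.7 -0.5 -2.8] gap 0.203 grip 88.3
twist 0.0044 x -3.838 y 3.232 z 0.358
```

View pics/c4.png

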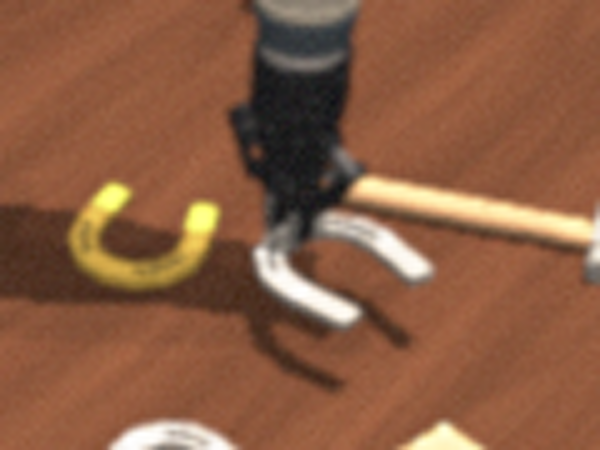

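The shoe is held level above the bench, heels free. Carrying it over.

{"fn": "play_rows", "kwargs": {
  "increments": [
    {"x":-0.15,"y":0.13,"z":0,"twist":0.0044},
    {"x":-0.36,"y":0.304,"z":0,"twist":0},
    {"x":-0.36,"y":0.304,"z":0,"twist":0},
    {"x":-0.36,"y":0.304,"z":0,"twist":0},
    {"x":-0.36,"y":0.304,"z":0,"twist":0},
    {"x":-0.36,"y":0.304,"z":0,"twist":0},
    {"x":-0.36,"y":0.304,"z":0,"twist":0},
    {"x":-0.36,"y":0.304,"z":0,"twist":0},
    {"x":-0.36,"y":0.304,"z":0,"twist":0},
    {"x":-0.36,"y":0.304,"z":0,"twist":0},
    {"x":-0.36,"y":0.304,"z":0,"twist":0},
    {"x":-0.088,"y":0.062,"z":0,"twist":0}
  ]
}}

```text
time: 7.95
position: [631.8, -14.7, 70.1]
tool_rot: [0.773, 0.634, -0.0, 0.001]
contact_force: [0.8, -0.1, -3.5]
finger_gap: 0.198
grip_force: 88.6
```

{"fn": "play_rows", "kwargs": {
  "increments": [
    {"x":0,"y":0,"z":0.15,"twist":0},
    {"x":0,"y":0,"z":0.15,"twist":0},
    {"x":0,"y":0,"z":0.05,"twist":0},
    {"x":0,"y":0,"z":0,"twist":0},
    {"x":0,"y":0,"z":0,"twist":0}
  ]
}}

```text
time: 8.45
position: [629.9, -9.4, 42.5]
tool_rot: [0.772, 0.635, -0.0, -0.0]
contact_force: [0.4, 0.8, -2.8]
finger_gap: 0.197
grip_force: 88.6
```

```bash
python3 - <<'E'
from m import *
to(631,-9.7,13,-.192)
i=vision.read_camera("top");cv2.imwrite("pics/t5.png",i)
cv2.imwrite("pics/c5.png",cv2.resize(i[110:240,270:390],None,fx=4,fy=4,interpolation=cv2.INTER_CUBIC))
E
```

```text
t 8.4 p [629.9  -9.4  42.5] phi -0.194 F [ 0.4  0.8 -2.8] gap 0.197 grip 88.6
twist -0.0006 x -0.001 y 0.015 z 0.369
```

View pics/c5.png

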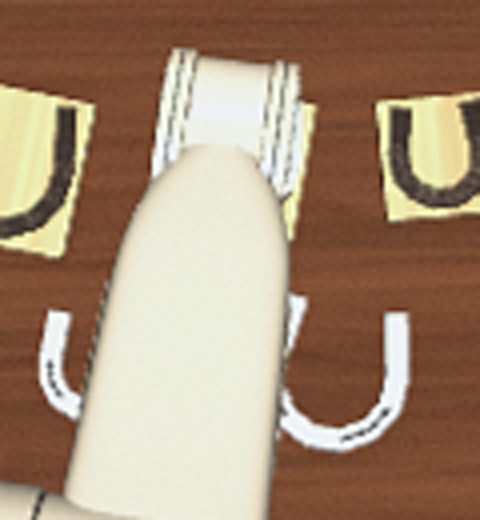

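The arm hides the shoe from the top camera, so I'll place by position and verify afterwards.

{"fn": "play_rows", "kwargs": {
  "increments": [
    {"x":0,"y":0.015,"z":0.1,"twist":0},
    {"x":0,"y":0,"z":0.1,"twist":0},
    {"x":0,"y":0,"z":0.06,"twist":0},
    {"x":0,"y":0,"z":0.04,"twist":0},
    {"x":0,"y":0,"z":0.03,"twist":0},
    {"x":0,"y":0,"z":0.02,"twist":0},
    {"x":0,"y":0,"z":0.02,"twist":0},
    {"x":0,"y":0,"z":0,"twist":0},
    {"x":0,"y":0,"z":0,"twist":0}
  ]
}}

```text
time: 9.4
position: [631.3, -10.5, 13.0]
tool_rot: [0.773, 0.635, 0.0, 0.0]
contact_force: [1.0, 0.2, -3.5]
finger_gap: 0.201
grip_force: 88.6
```

```bash
python3 - <<'E'
from m import *
to(631,-9.7,12,-.192)
i=vision.read_camera("scene");u=proj("scene",(670,-10,20)).astype(int)
cv2.imwrite("pics/c6.png",cv2.resize(i[u[1]-60:u[1]+40,u[0]-60:u[0]+60],None,fx=5,fy=5,interpolation=cv2.INTER_CUBIC))
E
```

```text
t 9.4 p [631.3 -10.5  13. ] phi -0.195 F [ 1.   0.2 -3.5] gap 0.201 grip 88.6
twist -0.0011 x 0.009 y -0.006 z 0.012
```

View pics/c6.png

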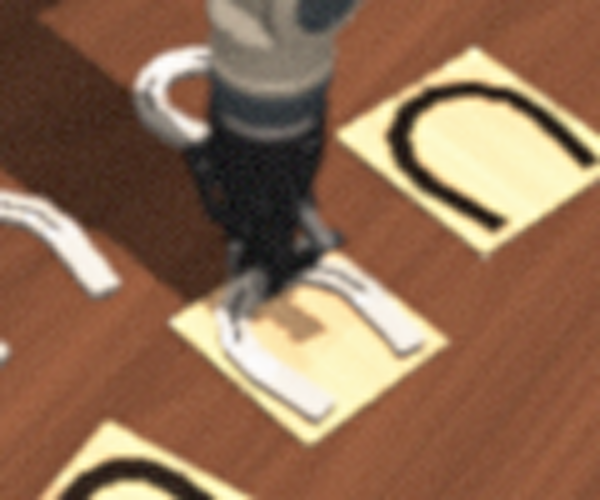

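The shoe covers its print squarely. I'll lower the last millimetre until contact, then release.

{"fn": "play_rows", "kwargs": {
  "increments": [
    {"x":0,"y":0,"z":0.008,"twist":0},
    {"x":0,"y":0,"z":0.008,"twist":0},
    {"x":0,"y":0,"z":0,"twist":0},
    {"x":0,"y":0,"z":0,"twist":0}
  ]
}}

```text
time: 9.85
position: [631.4, -10.5, 12.0]
tool_rot: [0.773, 0.635, 0.0, 0.0]
contact_force: [-2.1, 0.3, 2.5]
finger_gap: 0.196
grip_force: 89.2
```

{"fn": "play_rows", "kwargs": {
  "increments": [
    {"x":0,"y":0,"z":0,"twist":0},
    {"x":0,"y":0,"z":0,"twist":0},
    {"x":0,"y":0,"z":0,"twist":0},
    {"x":0,"y":0,"z":0,"twist":0},
    {"x":0,"y":0,"z":-0.1,"twist":0},
    {"x":0,"y":0,"z":-0.3,"twist":0},
    {"x":0,"y":0,"z":-0.4,"twist":-0.0235},
    {"x":0,"y":0,"z":0,"twist":-0.0235},
    {"x":0,"y":0,"z":0,"twist":0},
    {"x":0,"y":0,"z":0,"twist":0}
  ],
  "claw": 0.1
}}

```text
time: 10.85
position: [631.0, -10.5, 75.5]
tool_rot: [0.724, 0.689, -0.0, -0.0]
contact_force: [-0.4, 0.3, 0.2]
finger_gap: 0.549
grip_force: 0.0
```

```bash
python3 -c "
from m import *
to(446.6,121.5,40,-.048)"
```

```text
t 10.8 p [631.  -10.5  75.5] phi -0.05 F [-0.4  0.3  0.2] gap 0.549 grip 0.0
twist -0.0006 x 1.537 y -2.382 z 0.444
```

{"fn": "play_rows", "kwargs": {
  "increments": [
    {"x":0.192,"y":-0.298,"z":0,"twist":0},
    {"x":0.192,"y":-0.298,"z":0,"twist":0},
    {"x":0.192,"y":-0.298,"z":0,"twist":0},
    {"x":0.192,"y":-0.298,"z":0,"twist":0},
    {"x":0.192,"y":-0.298,"z":0,"twist":0},
    {"x":0.192,"y":-0.298,"z":0,"twist":0},
    {"x":0.192,"y":-0.298,"z":0,"twist":0},
    {"x":0.193,"y":-0.296,"z":0,"twist":0},
    {"x":0,"y":0,"z":0.3,"twist":0},
    {"x":0,"y":0,"z":0.14,"twist":0},
    {"x":0,"y":0,"z":0,"twist":0},
    {"x":0,"y":0,"z":0,"twist":0}
  ]
}}

```text
time: 12.05
position: [447.1, 121.1, 40.3]
tool_rot: [0.724, 0.69, -0.0, -0.0]
contact_force: [1.0, 0.1, 0.1]
finger_gap: 0.547
grip_force: 0.0
```

```bash
cat >> m.py <<'E'
def check(q,L,yawb,board,plan=19):
    for n in K:
        m,cs=blobs(vision.read_camera(n),"shoe",100)
        for c in cs:
            if np.linalg.norm(plane(n,hc(c),plan)[0]-q)<30:
                r=shoe(c,plan,n,L);print(n,*r.items())
                d=r["mid"]-np.array(board);e=np.array([np.cos(yawb),np.sin(yawb)]);print("   off along,across",(d@e).round(1),(d@[-e[1],e[0]]).round(1))
E
python3 - <<'E'
from m import *
to(446.6,121.5,2.5,-.048)
check((679,-19),118,-.192,(679,-19))
E
```

```text
t 12.1 p [447.1 121.1  40.3] phi -0.049 F [1.  0.1 0.1] gap 0.547 grip 0.0
twist -0.0003 x 0.004 y -0.006 z 0.472
scene ('y3', np.float64(0.076)) ('yh', np.float64(-0.2)) ('ext', array([125.6, 118.6])) ('mid', array([681.5, -22.7])) ('toe', array([632.6, -19.7]))
   off along,across 3.2 -3.2
top ('y3', np.float64(-0.144)) ('yh', np.float64(-0.189)) ('ext', array([121. , 117.6])) ('mid', array([679.5, -21.2])) ('toe', array([631.2, -13.1]))
   off along,across 0.9 -2.1
```

Medium is within about 2 mm. Next, the small shoe.

{"fn": "play_rows", "kwargs": {
  "increments": [
    {"x":0,"y":0,"z":0.12,"twist":0},
    {"x":0,"y":0,"z":0.12,"twist":0},
    {"x":0,"y":0,"z":0.1,"twist":0},
    {"x":0,"y":0,"z":0.08,"twist":0},
    {"x":0,"y":0,"z":0.05,"twist":0},
    {"x":0,"y":0,"z":0,"twist":0},
    {"x":0,"y":0,"z":0,"twist":0}
  ]
}}

```text
time: 12.85
position: [446.8, 121.4, 2.8]
tool_rot: [0.724, 0.69, -0.0, -0.0]
contact_force: [0.5, 0.3, 0.2]
finger_gap: 0.549
grip_force: 0.0
```

{"fn": "play_rows", "kwargs": {
  "increments": [
    {"x":0,"y":0,"z":0,"twist":0},
    {"x":0,"y":0,"z":0,"twist":0},
    {"x":0,"y":0,"z":0,"twist":0},
    {"x":0,"y":0,"z":0,"twist":0},
    {"x":0,"y":0,"z":0,"twist":0},
    {"x":0,"y":0,"z":0,"twist":0},
    {"x":0,"y":0,"z":0,"twist":0},
    {"x":0,"y":0,"z":0,"twist":0}
  ],
  "claw": -1
}}

```text
time: 13.65
position: [446.9, 121.7, 3.5]
tool_rot: [0.724, 0.69, 0.001, 0.0]
contact_force: [-1.5, 1.6, 8.1]
finger_gap: 0.197
grip_force: 92.1
```

{"fn": "play_rows", "kwargs": {
  "increments": [
    {"x":0,"y":0,"z":-0.05,"twist":0},
    {"x":0,"y":0,"z":-0.1,"twist":0},
    {"x":0,"y":0,"z":-0.2,"twist":0},
    {"x":0,"y":0,"z":-0.25,"twist":0},
    {"x":0,"y":0,"z":-0.25,"twist":-0.02},
    {"x":0,"y":0,"z":0,"twist":-0.02},
    {"x":0,"y":0,"z":0,"twist":0},
    {"x":0,"y":0,"z":0,"twist":0}
  ]
}}

```text
time: 14.45
position: [446.5, 121.4, 70.8]
tool_rot: [0.68, 0.734, -0.0, -0.0]
contact_force: [-0.7, -0.1, -1.8]
finger_gap: 0.197
grip_force: 92.5
```

```bash
python3 -c "
from m import *
to(641.1,-212.4,42,.078)"
```

```text
t 14.4 p [446.5 121.4  70.8] phi 0.076 F [-0.7 -0.1 -1.8] gap 0.197 grip 92.5
twist -0.0006 x -4.349 y 2.1 z 0.36
```

{"fn": "play_rows", "kwargs": {
  "increments": [
    {"x":-0.182,"y":0.09,"z":0,"twist":0},
    {"x":-0.4,"y":0.193,"z":0,"twist":0},
    {"x":-0.4,"y":0.193,"z":0,"twist":0},
    {"x":-0.4,"y":0.193,"z":0,"twist":0},
    {"x":-0.4,"y":0.193,"z":0,"twist":0},
    {"x":-0.4,"y":0.193,"z":0,"twist":0},
    {"x":-0.4,"y":0.193,"z":0,"twist":0},
    {"x":-0.4,"y":0.193,"z":0,"twist":0},
    {"x":-0.4,"y":0.193,"z":0,"twist":0},
    {"x":-0.4,"y":0.193,"z":0,"twist":0},
    {"x":-0.4,"y":0.193,"z":0,"twist":0},
    {"x":-0.167,"y":0.08,"z":0,"twist":0}
  ]
}}

```text
time: 15.65
position: [642.2, -215.2, 69.5]
tool_rot: [0.68, 0.733, -0.0, -0.0]
contact_force: [0.2, -0.3, -2.1]
finger_gap: 0.193
grip_force: 92.6
```

{"fn": "play_rows", "kwargs": {
  "increments": [
    {"x":0,"y":0,"z":0.1,"twist":0},
    {"x":0,"y":0,"z":0.16,"twist":0},
    {"x":0,"y":0,"z":0.1,"twist":0},
    {"x":0,"y":0,"z":0,"twist":0},
    {"x":0,"y":0,"z":0,"twist":0},
    {"x":0,"y":0,"z":0,"twist":0}
  ]
}}

```text
time: 16.25
position: [641.6, -212.0, 42.6]
tool_rot: [0.679, 0.734, 0.0, 0.0]
contact_force: [-0.6, 0.3, -1.9]
finger_gap: 0.199
grip_force: 92.7
```

```bash
python3 -c "
from m import *
to(641.1,-212.4,12,.078)"
```

```text
t 16.2 p [ 641.6 -212.    42.6] phi 0.078 F [-0.6  0.3 -1.9] gap 0.199 grip 92.7
twist 0.0001 x -0.005 y -0.006 z 0.382
```

{"fn": "play_rows", "kwargs": {
  "increments": [
    {"x":0,"y":0,"z":0.1,"twist":0},
    {"x":0,"y":0,"z":0.1,"twist":0},
    {"x":0,"y":0,"z":0.06,"twist":0},
    {"x":0,"y":0,"z":0.04,"twist":0},
    {"x":0,"y":0,"z":0.03,"twist":0},
    {"x":0,"y":0,"z":0.02,"twist":0},
    {"x":0,"y":0,"z":0.015,"twist":0},
    {"x":0,"y":0,"z":0.01,"twist":0},
    {"x":0,"y":0,"z":0,"twist":0},
    {"x":0,"y":0,"z":0,"twist":0}
  ]
}}

```text
time: 17.25
position: [641.5, -212.4, 12.6]
tool_rot: [0.679, 0.734, 0.0, 0.0]
contact_force: [-3.5, 0.5, 4.4]
finger_gap: 0.196
grip_force: 93.6
```

{"fn": "play_rows", "kwargs": {
  "increments": [
    {"x":0,"y":0,"z":0,"twist":0},
    {"x":0,"y":0,"z":0,"twist":0},
    {"x":0,"y":0,"z":0,"twist":0},
    {"x":0,"y":0,"z":0,"twist":0},
    {"x":0,"y":0,"z":-0.1,"twist":0},
    {"x":0,"y":0,"z":-0.3,"twist":0},
    {"x":0,"y":0,"z":-0.4,"twist":0.041},
    {"x":0,"y":0,"z":0,"twist":0.041},
    {"x":0,"y":0,"z":0,"twist":0},
    {"x":0,"y":0,"z":0,"twist":0}
  ],
  "claw": 0.1
}}

```text
time: 18.25
position: [641.1, -212.3, 75.9]
tool_rot: [0.766, 0.642, -0.0, -0.0]
contact_force: [-0.4, 0.2, -1.1]
finger_gap: 0.55
grip_force: 0.0
```

```bash
python3 -c "
from m import *
to(417.5,-98.5,40,-.18)"
```

```text
t 18.2 p [ 641.1 -212.3   75.9] phi -0.176 F [-0.4  0.2 -1.1] gap 0.55 grip 0.0
twist 0.0013 x 0.899 y -3.005 z 0.448
```

{"fn": "play_rows", "kwargs": {
  "increments": [
    {"x":0.1,"y":-0.334,"z":0,"twist":0.0013},
    {"x":0.1,"y":-0.334,"z":0,"twist":0},
    {"x":0.1,"y":-0.334,"z":0,"twist":0},
    {"x":0.1,"y":-0.334,"z":0,"twist":0},
    {"x":0.1,"y":-0.334,"z":0,"twist":0},
    {"x":0.1,"y":-0.334,"z":0,"twist":0},
    {"x":0.1,"y":-0.334,"z":0,"twist":0},
    {"x":0.1,"y":-0.334,"z":0,"twist":0},
    {"x":0.1,"y":-0.333,"z":0,"twist":0},
    {"x":0,"y":0,"z":0.44,"twist":0},
    {"x":0,"y":0,"z":0,"twist":0},
    {"x":0,"y":0,"z":0,"twist":0}
  ]
}}

```text
time: 19.45
position: [417.9, -97.7, 40.7]
tool_rot: [0.768, 0.64, -0.0, -0.001]
contact_force: [0.7, -0.5, -0.6]
finger_gap: 0.556
grip_force: 0.0
```

```bash
python3 - <<'E'
from m import *
to(417.5,-98.5,2.5,-.18)
check((681,-209),100,.078,(681,-209.3))
E
```

```text
t 19.4 p [417.9 -97.7  40.7] phi -0.182 F [ 0.7 -0.5 -0.6] gap 0.556 grip 0.0
twist -0.0006 x -0.011 y -0.003 z 0.478
scene ('y3', np.float64(0.105)) ('yh', np.float64(0.042)) ('ext', array([103.7,  99.3])) ('mid', array([ 681.4, -211.3])) ('toe', array([ 641.5, -214.2]))
   off along,across 0.2 -2.0
top ('y3', np.float64(-0.062)) ('yh', np.float64(0.008)) ('ext', array([103.1,  99.4])) ('mid', array([ 681.3, -209.7])) ('toe', array([ 641.3, -208.6]))
   off along,across 0.3 -0.4
```

Small is within 2 mm and about 0.05 rad. Next, the large shoe.

{"fn": "play_rows", "kwargs": {
  "increments": [
    {"x":-0.01,"y":0,"z":0.12,"twist":0},
    {"x":0,"y":0,"z":0.12,"twist":0},
    {"x":0,"y":0,"z":0.1,"twist":0},
    {"x":0,"y":0,"z":0.08,"twist":0},
    {"x":0,"y":0,"z":0.055,"twist":0},
    {"x":0,"y":0,"z":0,"twist":0},
    {"x":0,"y":0,"z":0,"twist":0}
  ]
}}

```text
time: 20.25
position: [418.0, -98.6, 2.8]
tool_rot: [0.769, 0.639, -0.0, -0.0]
contact_force: [0.3, 0.3, -0.4]
finger_gap: 0.547
grip_force: 0.0
```

{"fn": "play_rows", "kwargs": {
  "increments": [
    {"x":0,"y":0,"z":0,"twist":0},
    {"x":0,"y":0,"z":0,"twist":0},
    {"x":0,"y":0,"z":0,"twist":0},
    {"x":0,"y":0,"z":0,"twist":0},
    {"x":0,"y":0,"z":0,"twist":0},
    {"x":0,"y":0,"z":0,"twist":0},
    {"x":0,"y":0,"z":0,"twist":0},
    {"x":0,"y":0,"z":0,"twist":0}
  ],
  "claw": -1,
  "newtons": 100
}}

```text
time: 21.05
position: [418.0, -98.5, 3.5]
tool_rot: [0.769, 0.639, 0.0, 0.0]
contact_force: [-2.5, 1.0, 9.3]
finger_gap: 0.199
grip_force: 98.9
```

{"fn": "play_rows", "kwargs": {
  "increments": [
    {"x":0,"y":0,"z":-0.05,"twist":0},
    {"x":0,"y":0,"z":-0.1,"twist":0},
    {"x":0,"y":0,"z":-0.2,"twist":0},
    {"x":0,"y":0,"z":-0.25,"twist":0},
    {"x":0,"y":0,"z":-0.25,"twist":0.012},
    {"x":0,"y":0,"z":0,"twist":0},
    {"x":0,"y":0,"z":0,"twist":0}
  ]
}}

```text
time: 21.75
position: [418.0, -98.6, 70.8]
tool_rot: [0.781, 0.625, 0.0, 0.0]
contact_force: [0.7, -0.7, -4.1]
finger_gap: 0.196
grip_force: 99.2
```

```bash
python3 -c "
from m import *
to(621.2,214.3,42,-.218)"
```

```text
t 21.8 p [418.  -98.6  70.8] phi -0.221 F [ 0.7 -0.7 -4.1] gap 0.196 grip 99.2
twist -0.0008 x 4.367 y 1.634 z 0.36
```

{"fn": "play_rows", "kwargs": {
  "increments": [
    {"x":0.187,"y":0.07,"z":0,"twist":0},
    {"x":0.4,"y":0.15,"z":0,"twist":0},
    {"x":0.4,"y":0.15,"z":0,"twist":0},
    {"x":0.4,"y":0.15,"z":0,"twist":0},
    {"x":0.4,"y":0.15,"z":0,"twist":0},
    {"x":0.4,"y":0.15,"z":0,"twist":0},
    {"x":0.4,"y":0.15,"z":0,"twist":0},
    {"x":0.4,"y":0.15,"z":0,"twist":0},
    {"x":0.4,"y":0.15,"z":0,"twist":0},
    {"x":0.4,"y":0.15,"z":0,"twist":0},
    {"x":0.4,"y":0.15,"z":0,"twist":0},
    {"x":0.18,"y":0.064,"z":0,"twist":0}
  ]
}}

```text
time: 22.95
position: [622.7, 215.9, 68.4]
tool_rot: [0.78, 0.626, -0.001, -0.001]
contact_force: [0.6, -0.2, -3.4]
finger_gap: 0.193
grip_force: 99.4
```

{"fn": "play_rows", "kwargs": {
  "increments": [
    {"x":0,"y":0,"z":0.1,"twist":0},
    {"x":0,"y":0,"z":0.16,"twist":0},
    {"x":0,"y":0,"z":0.1,"twist":0},
    {"x":0,"y":0,"z":0,"twist":0},
    {"x":0,"y":0,"z":0,"twist":0},
    {"x":0,"y":0,"z":0,"twist":0}
  ]
}}

```text
time: 23.55
position: [622.5, 213.2, 42.5]
tool_rot: [0.781, 0.624, 0.0, 0.0]
contact_force: [0.5, -0.2, -2.7]
finger_gap: 0.196
grip_force: 99.4
```

```bash
python3 -c "
from m import *
to(621.2,214.3,12,-.218)"
```

```text
t 23.6 p [622.5 213.2  42.5] phi -0.222 F [ 0.5 -0.2 -2.7] gap 0.196 grip 99.4
twist -0.0013 x 0.011 y -0.018 z 0.382
```

{"fn": "play_rows", "kwargs": {
  "increments": [
    {"x":0.01,"y":-0.018,"z":0.1,"twist":0},
    {"x":0,"y":0,"z":0.1,"twist":0},
    {"x":0,"y":0,"z":0.06,"twist":0},
    {"x":0,"y":0,"z":0.04,"twist":0},
    {"x":0,"y":0,"z":0.03,"twist":0},
    {"x":0,"y":0,"z":0.02,"twist":0},
    {"x":0,"y":0,"z":0.015,"twist":0},
    {"x":0,"y":0,"z":0.01,"twist":0},
    {"x":0,"y":0,"z":0,"twist":0},
    {"x":0,"y":0,"z":0,"twist":0}
  ]
}}

```text
time: 24.55
position: [621.1, 214.7, 12.6]
tool_rot: [0.781, 0.625, 0.0, 0.0]
contact_force: [-2.6, -1.6, 4.4]
finger_gap: 0.193
grip_force: 100.2
```

Contact. I'll release, rise and back off for a final look.

{"fn": "play_rows", "kwargs": {
  "increments": [
    {"x":0,"y":0,"z":0,"twist":0},
    {"x":0,"y":0,"z":0,"twist":0},
    {"x":0,"y":0,"z":0,"twist":0},
    {"x":0,"y":0,"z":0,"twist":0},
    {"x":0,"y":0,"z":-0.1,"twist":0},
    {"x":0,"y":0,"z":-0.3,"twist":0},
    {"x":0,"y":0,"z":-0.4,"twist":0},
    {"x":0,"y":-0.2,"z":-0.4,"twist":0},
    {"x":0,"y":-0.4,"z":-0.4,"twist":0},
    {"x":0,"y":-0.4,"z":0,"twist":0},
    {"x":0,"y":-0.4,"z":0,"twist":0},
    {"x":0,"y":-0.4,"z":0,"twist":0}
  ],
  "claw": 0.1
}}

```text
time: 25.75
position: [479.5, 246.5, 140.9]
tool_rot: [0.781, 0.625, 0.001, 0.0]
contact_force: [0.1, 0.4, -0.0]
finger_gap: 0.55
grip_force: 0.0
```

{"fn": "play_rows", "kwargs": {
  "increments": [
    {"x":0,"y":-0.4,"z":0,"twist":0},
    {"x":0,"y":-0.4,"z":0,"twist":0},
    {"x":0,"y":0,"z":0,"twist":0},
    {"x":0,"y":0,"z":0,"twist":0}
  ]
}}

```text
time: 26.15
position: [418.2, 260.7, 141.0]
tool_rot: [0.781, 0.625, 0.001, 0.0]
contact_force: [0.1, -0.1, 0.2]
finger_gap: 0.551
grip_force: 0.0
```

```bash
python3 - <<'E'
from m import *
for q,L,y in(((677.8,202.3),136,-.218),((679,-19),118,-.192),((681,-209.3),100,.078)): check(q,L,y,q)
i=vision.read_camera("top")
cv2.imwrite("pics/c9.png",cv2.resize(i[110:260,160:500],None,fx=2.3,fy=2.3,interpolation=cv2.INTER_CUBIC))
E
```

```text
scene ('y3', np.float64(0.906)) ('yh', np.float64(-0.217)) ('ext', array([164. , 155.2])) ('mid', array([689.9, 199.5])) ('toe', array([635.3, 179.9]))
   off along,across 12.4 -0.1
top ('y3', np.float64(-0.183)) ('yh', np.float64(-0.217)) ('ext', array([138.7, 135. ])) ('mid', array([678.4, 203.3])) ('toe', array([621.6, 214.8]))
   off along,across 0.4 1.1
scene ('y3', np.float64(0.123)) ('yh', np.float64(-0.203)) ('ext', array([126.5, 119.2])) ('mid', array([681.9, -22.6])) ('toe', array([633. , -20.7]))
   off along,across 3.5 -3.0
top ('y3', np.float64(-0.14)) ('yh', np.float64(-0.193)) ('ext', array([121. , 117.5])) ('mid', array([679.5, -21.2])) ('toe', array([631.2, -13.1]))
   off along,across 0.9 -2.1
scene ('y3', np.float64(0.129)) ('yh', np.float64(0.01)) ('ext', array([104.9,  99.3])) ('mid', array([ 681.9, -211.2])) ('toe', array([ 642., -214.]))
   off along,across 0.7 -2.0
top ('y3', np.float64(-0.057)) ('yh', np.float64(0.009)) ('ext', array([103. ,  99.4])) ('mid', array([ 681.3, -209.7])) ('toe', array([ 641.3, -208.7]))
   off along,across 0.3 -0.4
```

View pics/c9.png

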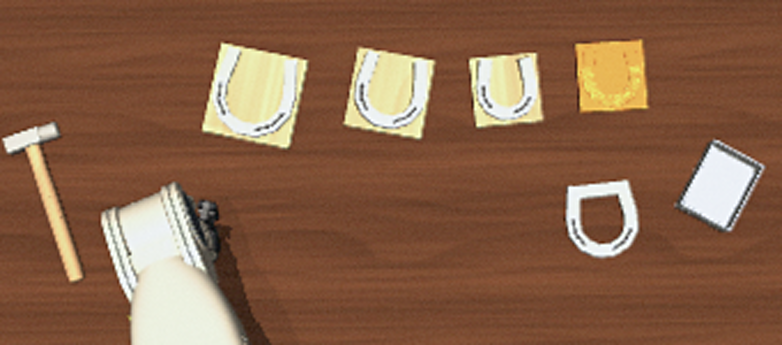

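All three shoes cover their prints; the bar shoe, hammer and tray are untouched. The 12 mm scene-camera reading for the large shoe comes from an oversized mask (164 mm long against 136), while the top view puts it within about 1 mm.

```bash
python3 -c "
from cell import close_job
print(close_job())"
```

```text
the job is handed in; nothing more can be done
None
```

The job is handed in: all three open shoes lie toe to toe on their own prints, within about 3 mm and 0.07 rad by the top camera. The bar shoe, hammer and tray were left alone, and it took about 26 s of the 80 s; the judge's result was not shown.

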